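Find the short-packed mushroom box by its weight and flag it

ROBOT

A 6-joint arm with a two-finger parallel gripper is mounted at the origin on the work surface. World frame = base frame: x ahead of the robot, y to its left, z up, the work surface at z = 0. Lengths are in m, angles in rad, forces in N, time in s.
With the tool pointing down it reaches from about 0.375 to 0.975 m from the base axis. Payload 3.8 kg.
Tool frame: the origin (TCP) lies midway between the tips of the shut fingers; the grasp point (between the pads) lies 19 mm behind it; z points along the fingers, y is the line along which they close (so a half turn about z gives the same grasp; the last joint's range is limited). The gripper opens to 85 mm and grips with 20 to 120 N. Pads are 22 mm wide; open, the fingers measure 114 mm over their backs; the gripper's body (76 mm by 85 mm) begins 54 mm behind the grasp point. The pads swing forward as they close: fully open they stand 13 mm farther back than shut.
Start: joints at [-1.236, 0.264, 1.604, -0, 1.274, -0.037], TCP at [0.245, -0.629, 0.231] pointing down, gripper open.
Joint ranges: [-2.63, 2.63], [-0.94, 2.18], [0.31, 2.57], [-1.31, 4.45], [0, 2.66], [-2.55, 2.55]. Speed limits (rad/s): [2.57, 2.57, 3.14, 3.14, 3.14, 3.14].

INTERFACE

Orientations are given as a unit quaternion [w, x, y, z].
In Python, from plant import r gives the robot as it stands. The module is installed in compiled form; this text tells all that it offers.
- The arm moves only by the tool jog_arm, never from a script. Its argument "steps" is a list of rows, each an object with "delta_rot": the turn, a rotation vector about the world's x, y, z in rad, a list of three; "linear": the shift along the world's x, y, z in m, a list of three; "jaw": the finger opening in m, from 0 to 0.0854. In form: [{"delta_rot": [rx, ry, rz], "linear": [x, y, z], "jaw": jaw}, ...]. A call has exactly 5 rows; each row is the pose to reach, as a shift and turn from the pose commanded when the call began; what a row does not reach only later rows make up. A row lasts 1/8 s, in which the tool goes at most 62.5 mm and 10.7 degrees, less where a joint would pass 70% of its speed; a pose out of reach is approached as far as the arm can. A call with a gripper value outside its range is refused whole. The fingers move at their own pace and stop on an object; the grip force is fixed at half the most. Time passes only in rows, so rows that repeat a pose let the fingers close, or fill a call up. It gives the time, the measured TCP pose, the force, the opening and the grip force at its end, in the units of the state.
- r.state(): the state, without advancing time (a new reading comes with each control period).
- r.get_image(name): name is "side" or "top"; returns a dict with "image" (420x560x3 uint8, red, green, blue), "z_map" (420x560 float32, m along the optical axis (not along the pixel's ray), 0 where there is no reading), "fx", "fy", "cx", "cy" (pixels), "k1" (the pictures are not rectified: a ray, as slopes to the right and down, at radius r is drawn at 1 + k1 r^2 times it, then the intrinsics apply), "world_to_cam" (4x4, takes a point from world to camera coordinates). Camera axes: x right, y up, looking along -z (the intrinsics and any distortion apply to the point x, -y, -z); pixel columns grow to the right and rows downward; lengths in m; the calibration is good to about 2 mm. A picture is of the moment at which its call begins.
- r.close_job(): hands the job in; it is judged then, once.
The state is a dict: "time_s": time; "q": joint angles; "qvel": joint speeds; "joint_efforts": joint torques, N m; "ee_pos": TCP position; "tool_rot": TCP orientation; "ft_force": force on the tool from outside, world axes, zero at the start; "moment": the same for the moment, N m; "width": opening from 0.0 (shut) to 1.0 (fully open); "gripper_force": force on a finger pad.
Only numpy, scipy, OpenCV 4.12 (cv2) and the standard library are available. Lean on these libraries where they do the work, as an engineer would, in place of code of your own. Each camera call takes 0.05 s, during which the arm holds its last target. There are 200 camera calls.

TASK

One of the four closed white boxes has been packed short and is clearly lighter than the other three, though all look alike: find it by lifting, and set it gently and upright in the middle of the check station's steel platform. Then press the station's red key fully home, so that the green key pops up. Leave the three full boxes standing where they were, and do not disturb the jar, the tape roll or the spare lid.

Things in the scene. Friction and masses are not known exactly. Their poses are not given: they have to be found in the camera images.
- box_a: closed white foam box, 120 x 80 x 75 mm, with a 126 x 86 x 12 mm lid fixed on (lid top 87 mm up) and on it a solid blue grip bar, centred, 70 mm long (along the box's x) x 22 mm wide (along y) x 34 mm tall, its top 121 mm up. Looks just like the other three boxes. A full box weighs about 0.54 kg, the one short box about 0.29 kg (each within 0.05 kg); which of the four is short changes from start to start and cannot be seen. Origin: centre of the underside, z up.
- box_b: closed white foam box, 120 x 80 x 75 mm, with a 126 x 86 x 12 mm lid fixed on (lid top 87 mm up) and on it a solid blue grip bar, centred, 70 mm long (along the box's x) x 22 mm wide (along y) x 34 mm tall, its top 121 mm up. Looks just like the other three boxes. A full box weighs about 0.54 kg, the one short box about 0.29 kg (each within 0.05 kg); which of the four is short changes from start to start and cannot be seen. Origin: centre of the underside, z up.
- box_c: closed white foam box, 120 x 80 x 75 mm, with a 126 x 86 x 12 mm lid fixed on (lid top 87 mm up) and on it a solid blue grip bar, centred, 70 mm long (along the box's x) x 22 mm wide (along y) x 34 mm tall, its top 121 mm up. Looks just like the other three boxes. A full box weighs about 0.54 kg, the one short box about 0.29 kg (each within 0.05 kg); which of the four is short changes from start to start and cannot be seen. Origin: centre of the underside, z up.
- box_d: closed white foam box, 120 x 80 x 75 mm, with a 126 x 86 x 12 mm lid fixed on (lid top 87 mm up) and on it a solid blue grip bar, centred, 70 mm long (along the box's x) x 22 mm wide (along y) x 34 mm tall, its top 121 mm up. Looks just like the other three boxes. A full box weighs about 0.54 kg, the one short box about 0.29 kg (each within 0.05 kg); which of the four is short changes from start to start and cannot be seen. Origin: centre of the underside, z up.
- station: fixed check station: a low grey block carrying a bright steel platform, and on its robot side (-x) a grey key housing 80 x 140 x 55 mm whose centre lies 145 mm from the platform's centre. Origin: on the table under the platform's centre; x points away from the keys, z up.
- platform (a point): centre of the platform's top face, a steel plate 180 mm (x) x 160 mm (y), 30 mm above the table; axes as the station's
- key_red_top (a point): centre of the top face of the red key, a cap 34 x 40 mm on the key housing (on its +y side); 73 mm above the table when up, as at the start, and 61 mm when fully down; moves straight down
- key_green_top (a point): centre of the top face of the green key, the same size, 60 mm beside the red one; at the start it is down (61 mm above the table), and comes up as the red key goes down
- key_red (a joint): travel of the red key: 0 up (start), 0.012 m fully down at its stop. It takes about 3 to 5 N to push and stays where it is left (no spring).
- key_green (a joint): travel of the green key: 0 down (start), 0.012 m fully up. Interlocked with the red key: it rises by as much as the red one is pressed.
- jar: bystander: amber glass jar with steel lid, 60 mm across, 100 mm tall; origin at the centre of its underside
- tape: bystander: roll of tape standing flat, 90 mm across, 45 mm tall; origin at the centre of its underside
- spare_lid: bystander: spare white box lid with blue grip bar lying flat, 126 x 86 mm, 46 mm tall over the bar; origin at the centre of its underside
Not all that is in view belongs to the job. Leave any orange or purple look-alike of the box_a alone.

How it is judged:
On the way, in this order (a step that is already met when the one before it is completed fails the run):
1. the short box rests on the middle of the platform, let go (((contact force between box_a and station between 1.5 and 3.8 N and horizontal distance between box_a and platform below 0.03 m and angle between box_a's own z axis and vertical below 0.06 rad and linear speed of box_a below 0.03 m/s and contact force between the fingers and box_a below 0.1 N) or (contact force between box_b and station between 1.5 and 3.8 N and horizontal distance between box_b and platform below 0.03 m and angle between box_b's own z axis and vertical below 0.06 rad and linear speed of box_b below 0.03 m/s and contact force between the fingers and box_b below 0.1 N) or (contact force between box_c and station between 1.5 and 3.8 N and horizontal distance between box_c and platform below 0.03 m and angle between box_c's own z axis and vertical below 0.06 rad and linear speed of box_c below 0.03 m/s and contact force between the fingers and box_c below 0.1 N) or (contact force between box_d and station between 1.5 and 3.8 N and horizontal distance between box_d and platform below 0.03 m and angle between box_d's own z axis and vertical below 0.06 rad and linear speed of box_d below 0.03 m/s and contact force between the fingers and box_d below 0.1 N))), for 0.2 s.
2. the red key is fully down and the green key up (value of joint each of key_red, key_green above 0.0095 m), for 0.1 s.
At the end, for the whole second after the job is handed in: The short box stands upright (0.06 rad), let go and still, within 30 mm of the platform's centre, which bears 1.5 to 3.8 N from it (a full box weighs more); red key down and green key up by at least 9.5 of 12 mm; the three full boxes upright within 40 mm of their starts (all of step 2 and ((contact force between box_a and station between 1.5 and 3.8 N and horizontal distance between box_a and platform below 0.03 m and angle between each of box_a, box_b, box_c, box_d's own z axis and vertical below 0.06 rad and linear speed of box_a below 0.03 m/s and contact force between the fingers and box_a below 0.1 N and distance of each of box_b, box_c, box_d from where it was at the start of the episode below 0.04 m) or (contact force between box_b and station between 1.5 and 3.8 N and horizontal distance between box_b and platform below 0.03 m and angle between each of box_b, box_a, box_c, box_d's own z axis and vertical below 0.06 rad and linear speed of box_b below 0.03 m/s and contact force between the fingers and box_b below 0.1 N and distance of each of box_a, box_c, box_d from where it was at the start of the episode below 0.04 m) or (contact force between box_c and station between 1.5 and 3.8 N and horizontal distance between box_c and platform below 0.03 m and angle between each of box_c, box_a, box_b, box_d's own z axis and vertical below 0.06 rad and linear speed of box_c below 0.03 m/s and contact force between the fingers and box_c below 0.1 N and distance of each of box_a, box_b, box_d from where it was at the start of the episode below 0.04 m) or (contact force between box_d and station between 1.5 and 3.8 N and horizontal distance between box_d and platform below 0.03 m and angle between each of box_d, box_a, box_b, box_c's own z axis and vertical below 0.06 rad and linear speed of box_d below 0.03 m/s and contact force between the fingers and box_d below 0.1 N and distance of each of box_a, box_b, box_c from where it was at the start of the episode below 0.04 m))); the robot touches nothing.
It fails at once if a box is slammed or pressed onto the station with more than 60 N (contact force between any of box_a, box_b, box_c, box_d and station above 60 N).
It fails at once if a box is tipped over (more than 0.6 rad) (angle between any of box_a, box_b, box_c, box_d's own z axis and vertical above 0.6 rad).
It fails at once if the jar, tape roll or spare lid is moved more than 30 mm or the jar tipped (distance of any of jar, tape, spare_lid from where it was at the start of the episode above 0.03 m or angle between jar's own z axis and vertical above 0.3 rad).
It also fails if it takes over 72 s, if anything falls off the work surface, if the arm or the gripper's body presses on something with over 40 N, if the wrist force passes 120 N, or if a joint passes its speed limit or range.

## Working session

There is one attempt and no reset: what is moved stays moved. The work goes in short steps, Python scripts to look and compute and a tool call to move; the robot and the scene stay as the last step left them, time stands still between calls to the robot, and variables do not carry over. Pictures are saved under pics/ and viewed, at most 10 in all, crops included, and the job is handed in when it is done.

Besides the shell and the picture viewer there is one more tool, called after "Call:" as a command line: name --argument value ..., lists and objects as JSON in quotes. jog_arm: Moves the arm, as the interface text tells. Its arguments: {"type":"object","properties":{"steps":{"type":"array","items":{"type":"object","properties":{"delta_rot":{"type":"array","items":{"type":"number"}},"linear":{"type":"array","items":{"type":"number"}},"jaw":{"type":"number"}}}}},"required":["steps"]}

```bash
mkdir -p pics; cat > h.py <<'E'
import numpy as np, cv2, pickle
from plant import r
def grab(n):
    d=r.get_image(n); return d
def cloud(d):
    z=d["z_map"]; H,W=z.shape
    v,u=np.mgrid[0:H,0:W]
    K=np.array([[d["fx"],0,d["cx"]],[0,d["fy"],d["cy"]],[0,0,1.]])
    p=cv2.undistortPoints(np.stack([u,v],-1).reshape(-1,1,2).astype(np.float64),K,np.array([d["k1"],0,0,0.])).reshape(H,W,2)
    c=np.stack([p[...,0]*z,-p[...,1]*z,-z,np.ones_like(z)],-1)
    return (c@np.linalg.inv(d["world_to_cam"]).T)[...,:3]
E
python3 - <<'E'
from h import *
for n in("top","side"):
    d=grab(n); pickle.dump(d,open(n+".pkl","wb")); cv2.imwrite(f"pics/{n}.png",d["image"][...,::-1])
print({k:v for k,v in d.items() if k not in("image","z_map")}); s=r.state(); print(s)
E
```

```text
{'fx': 395.4844935986805, 'fy': 395.4844935986805, 'cx': 276.8702424316147, 'cy': 209.28537572241723, 'k1': -0.05511241657136272, 'world_to_cam': array([[-0.73008819, -0.68328798, -0.00942198,  0.45099725],
       [ 0.42553994, -0.46538807,  0.77609903, -0.27070302],
       [-0.53468402,  0.56261131,  0.63054065, -0.80742548],
       [ 0.        ,  0.        ,  0.        ,  1.        ]])}
{'time_s': 0.1, 'q': array([-1.23588139e+00,  2.64683367e-01,  1.60527236e+00, -1.95625693e-05,
        1.27371749e+00, -3.68940005e-02]), 'qvel': array([-0.00073659, -0.00202708, -0.00368188,  0.00010881, -0.00040348,
        0.00050002]), 'joint_efforts': array([ 7.29242438e-04, -5.16706431e+01, -3.68590200e+01, -2.15271734e-05,
        6.28432972e-03,  1.97975503e-06]), 'ee_pos': array([ 0.24499966, -0.62823417,  0.23006394]), 'tool_rot': array([-1.02736657e-03,  9.82768412e-01,  1.84838218e-01, -1.63686204e-04]), 'ft_force': array([-0.30283631,  0.32478517,  0.95413799]), 'moment': array([-0.02889792, -0.00030323,  0.00740084]), 'gripper_force': 0.0, 'width': 1.0012772988668073}
```

View pics/top.png

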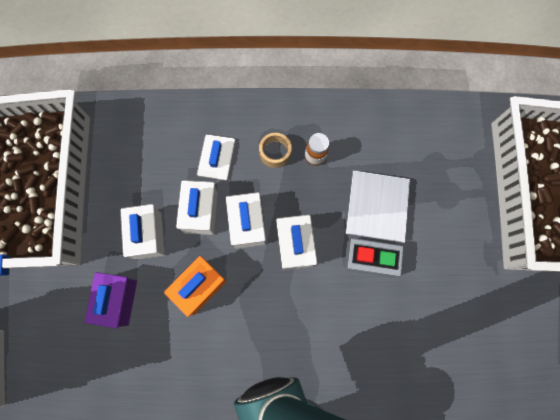

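View pics/side.png

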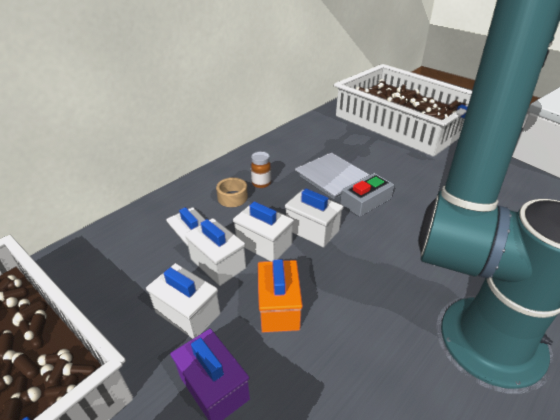

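The top view shows five white items with blue bars: boxes at px (136,229), (194,203), (245,215) and (297,240), and the spare lid at (215,155). The orange box at (194,286) and purple box at (107,298) are look-alikes to leave alone. The tape is at (275,150), the jar at (317,148), the platform at (378,205), and the red key at (366,255). I choose the four white boxes; bar height will separate them from the lid.

```bash
cat > meas.py <<'E'
from h import *
def blobs(d,mask,amin=60,zr=(0.02,0.2)):
    C=cloud(d); out=[]
    n,L,st,ce=cv2.connectedComponentsWithStats(mask.astype(np.uint8))
    for i in range(1,n):
        if st[i,4]<amin: continue
        P=C[(L==i)]; P=P[(P[:,2]>zr[0])&(P[:,2]<zr[1])]
        if len(P)<30: continue
        zt=np.percentile(P[:,2],90); T=P[P[:,2]>zt-0.008]
        (c,wh,a)=cv2.minAreaRect((T[:,:2]*1000).astype(np.float32))
        b=cv2.boxPoints((c,wh,a)); e=b[1]-b[0]; f=b[2]-b[1]; e=e if np.hypot(*e)>np.hypot(*f) else f
        yaw=np.degrees(np.arctan2(e[1],e[0]))%180
        out.append((ce[i].round().tolist(),(np.array(c)/1000).round(4).tolist(),np.round(wh,0).tolist(),round(float(yaw),1),round(float(zt),3)))
    return out
def masks(im):
    h=cv2.cvtColor(im,cv2.COLOR_RGB2HSV).astype(int); H,S,V=h[...,0],h[...,1],h[...,2]
    return {"blue":(H>105)&(H<125)&(S>150)&(V>60),"red":((H<6)|(H>174))&(S>180)&(V>100),"green":(H>50)&(H<80)&(S>150)}
E
python3 - <<'E'
from meas import *
d=pickle.load(open("top.pkl","rb"))
for k,m in masks(d["image"]).items():
    for b in blobs(d,m): print(k,b)
C=cloud(d)
for nm,(u0,v0,u1,v1),zr in (("plat",(335,165,420,245),(0.024,0.036)),("hous",(335,235,420,285),(0.048,0.062)),("jar",(300,125,335,170),(.09,.11)),("tape",(255,128,297,172),(.035,.055))):
    P=C[v0:v1,u0:u1].reshape(-1,3); P=P[(P[:,2]>zr[0])&(P[:,2]<zr[1])]
    print(nm,len(P),np.median(P[:,2]),cv2.minAreaRect((P[:,:2]*1000).astype(np.float32)))
# whites
w=(d["image"].min(-1)>150)
for b in blobs(d,w,200,(0.005,0.1)): print("w",b)
im=d["image"][120:320,80:430]; cv2.imwrite("pics/crop.png",cv2.resize(im[...,::-1],None,fx=2.2,fy=2.2,interpolation=2))
E
```

```text
blue ([215.0, 153.0], [0.7496, 0.2061], [20.0, 67.0], 171.2, 0.049)
blue ([193.0, 202.0], [0.5888, 0.2442], [21.0, 67.0], 176.7, 0.124)
blue ([244.0, 216.0], [0.5541, 0.1164], [68.0, 18.0], 7.2, 0.124)
blue ([135.0, 228.0], [0.5245, 0.3867], [65.0, 20.0], 7.6, 0.124)
blue ([297.0, 239.0], [0.4952, -0.0106], [67.0, 20.0], 5.7, 0.124)
blue ([3.0, 266.0], [0.4293, 0.7144], [47.0, 8.0], 6.5, 0.139)
blue ([191.0, 285.0], [0.3862, 0.2394], [19.0, 66.0], 135.0, 0.124)
blue ([102.0, 299.0], [0.3511, 0.4587], [22.0, 68.0], 170.4, 0.123)
red ([365.0, 254.0], [0.4648, -0.1875], [41.0, 33.0], 80.2, 0.077)
green ([387.0, 258.0], [0.4549, -0.2453], [40.0, 34.0], 79.2, 0.065)
plat 3713 0.031224400171253386 ((588.6358642578125, -238.06195068359375), (161.87139892578125, 208.52793884277344), 80.7877426147461)
hous 1318 0.05710213668492459 ((459.5074462890625, -216.99417114257812), (141.20645141601562, 82.04798126220703), 81.38505554199219)
jar 327 0.10111080987278553 ((756.06396484375, -73.66959381103516), (50.55765151977539, 53.42815399169922), 86.64838409423828)
tape 353 0.04518830569249799 ((763.3802490234375, 41.367042541503906), (85.94996643066406, 90.04854583740234), 89.56452178955078)
w ([244.0, 84.0], [0.7446, 0.6254], [155.0, 11.0], 2.8, 0.098)
w ([519.0, 184.0], [0.6684, -0.6229], [153.0, 468.0], 158.1, 0.09)
w ([319.0, 142.0], [0.7589, -0.0743], [48.0, 50.0], 96.8, 0.1)
w ([215.0, 158.0], [0.7525, 0.2082], [85.0, 129.0], 171.1, 0.016)
w ([378.0, 206.0], [0.6021, -0.2401], [161.0, 181.0], 170.9, 0.034)
w ([195.0, 207.0], [0.5906, 0.2461], [85.0, 127.0], 176.2, 0.09)
w ([245.0, 219.0], [0.555, 0.1182], [127.0, 86.0], 7.3, 0.09)
w ([139.0, 231.0], [0.526, 0.3881], [126.0, 87.0], 8.5, 0.09)
w ([296.0, 242.0], [0.4962, -0.0101], [127.0, 86.0], 6.8, 0.09)
w ([374.0, 258.0], [0.4587, -0.2157], [136.0, 75.0], 80.6, 0.059)
```

View pics/crop.png

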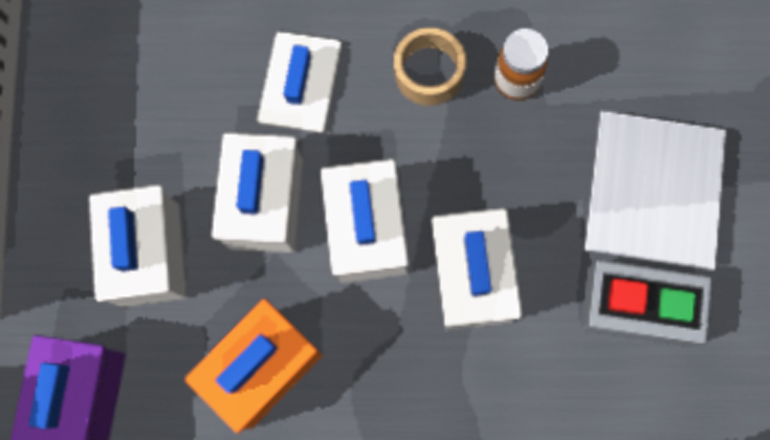

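Confirmed: the four white boxes' bar tops are at 121 mm and the spare lid's is at 46 mm. I'll start with the rightmost box, B1, at (0.4955,-0.0105).

Call:
jog_arm --steps '[{"linear":[0.022,0.056,0],"delta_rot":[0,0,-0.05],"jaw":0.085},{"linear":[0.044,0.112,0],"delta_rot":[0,0,-0.1],"jaw":0.085},{"linear":[0.066,0.168,0],"delta_rot":[0,0,-0.15],"jaw":0.085},{"linear":[0.088,0.224,0],"delta_rot":[0,0,-0.2],"jaw":0.085},{"linear":[0.11,0.28,0],"delta_rot":[0,0,-0.26],"jaw":0.085}]'

```text
time_s: 0.72
ee_pos: [0.3554, -0.3468, 0.2308]
tool_rot: [-0.0, 0.999, 0.055, -0.0]
ft_force: [0.5, 0.4, -0.3]
width: 0.991
gripper_force: 0.0
```

Call:
jog_arm --steps '[{"linear":[0.022,0.056,0],"delta_rot":[0,0,0],"jaw":0.085},{"linear":[0.044,0.112,0],"delta_rot":[0,0,0],"jaw":0.085},{"linear":[0.066,0.168,0],"delta_rot":[0,0,0],"jaw":0.085},{"linear":[0.088,0.224,0],"delta_rot":[0,0,0],"jaw":0.085},{"linear":[0.11,0.28,0],"delta_rot":[0,0,0],"jaw":0.085}]'

```text
time_s: 1.35
ee_pos: [0.4654, -0.0669, 0.2311]
tool_rot: [0.0, 0.998, 0.056, 0.0]
ft_force: [1.0, -0.5, -0.2]
width: 0.996
gripper_force: 0.0
```

Call:
jog_arm --steps '[{"linear":[0.03,0.0565,0],"delta_rot":[0,0,0],"jaw":0.085},{"linear":[0.03,0.0565,-0.05],"delta_rot":[0,0,0],"jaw":0.085},{"linear":[0.03,0.0565,-0.1],"delta_rot":[0,0,0],"jaw":0.085},{"linear":[0.03,0.0565,-0.125],"delta_rot":[0,0,0],"jaw":0.085},{"linear":[0.03,0.0565,-0.137],"delta_rot":[0,0,0],"jaw":0.085}]'

```text
time_s: 1.98
ee_pos: [0.4934, -0.0121, 0.092]
tool_rot: [-0.0, 0.998, 0.056, -0.002]
ft_force: [0.7, -0.1, 0.0]
width: 0.99
gripper_force: 0.0
```

Call:
jog_arm --steps '[{"linear":[0,0,0],"delta_rot":[0,0,0],"jaw":0.01},{"linear":[0,0,0],"delta_rot":[0,0,0],"jaw":0.01},{"linear":[0,0,0],"delta_rot":[0,0,0],"jaw":0.01},{"linear":[0,0,0],"delta_rot":[0,0,0],"jaw":0.01},{"linear":[0,0,0],"delta_rot":[0,0,0],"jaw":0.01}]'

```text
time_s: 2.6
ee_pos: [0.4962, -0.0122, 0.0956]
tool_rot: [-0.0, 0.998, 0.056, 0.001]
ft_force: [-1.4, 2.1, 6.1]
width: 0.248
gripper_force: 60.4
```

Call:
jog_arm --steps '[{"linear":[0,0,0.01],"delta_rot":[0,0,0],"jaw":0.01},{"linear":[0,0,0.02],"delta_rot":[0,0,0],"jaw":0.01},{"linear":[0,0,0.025],"delta_rot":[0,0,0],"jaw":0.01},{"linear":[0,0,0.025],"delta_rot":[0,0,0],"jaw":0.01},{"linear":[0,0,0.025],"delta_rot":[0,0,0],"jaw":0.01}]'

```text
time_s: 3.22
ee_pos: [0.4949, -0.0124, 0.1189]
tool_rot: [-0.0, 0.998, 0.056, -0.0]
ft_force: [0.2, 1.0, -5.3]
width: 0.247
gripper_force: 59.2
```

Call:
jog_arm --steps '[{"linear":[0,0,0],"delta_rot":[0,0,0],"jaw":0.01},{"linear":[0,0,0],"delta_rot":[0,0,0],"jaw":0.01},{"linear":[0,0,0],"delta_rot":[0,0,0],"jaw":0.01},{"linear":[0,0,0],"delta_rot":[0,0,0],"jaw":0.01},{"linear":[0,0,0],"delta_rot":[0,0,0],"jaw":0.01}]'

```text
time_s: 3.85
ee_pos: [0.4952, -0.0124, 0.1193]
tool_rot: [-0.0, 0.998, 0.056, -0.0]
ft_force: [-0.3, -0.2, -5.4]
width: 0.243
gripper_force: 59.2
```

B1 weighs 5.4 N, so it is full. I'll put it back and go to B2 at (0.5545,0.117).

Call:
jog_arm --steps '[{"linear":[0,0,-0.012],"delta_rot":[0,0,0],"jaw":0.01},{"linear":[0,0,-0.02],"delta_rot":[0,0,0],"jaw":0.01},{"linear":[0,0,-0.025],"delta_rot":[0,0,0],"jaw":0.01},{"linear":[0,0,-0.025],"delta_rot":[0,0,0],"jaw":0.085},{"linear":[0,0,-0.025],"delta_rot":[0,0,0],"jaw":0.085}]'

```text
time_s: 4.47
ee_pos: [0.4961, -0.0125, 0.0948]
tool_rot: [0.0, 0.998, 0.056, 0.001]
ft_force: [0.4, -0.2, -0.0]
width: 0.664
gripper_force: 0.0
```

Call:
jog_arm --steps '[{"linear":[0,0,0],"delta_rot":[0,0,0],"jaw":0.085},{"linear":[0,0,0],"delta_rot":[0,0,0],"jaw":0.085},{"linear":[0,0,0.03],"delta_rot":[0,0,0],"jaw":0.085},{"linear":[0,0,0.075],"delta_rot":[0,0,0],"jaw":0.085},{"linear":[0.01,0.02,0.085],"delta_rot":[0,0,0],"jaw":0.085}]'

```text
time_s: 5.1
ee_pos: [0.5073, 0.0069, 0.1829]
tool_rot: [0.0, 0.998, 0.055, 0.003]
ft_force: [0.2, 0.2, 0.6]
width: 0.995
gripper_force: 0.0
```

Call:
jog_arm --steps '[{"linear":[0.025,0.055,0],"delta_rot":[0,0,0],"jaw":0.085},{"linear":[0.0495,0.1095,0],"delta_rot":[0,0,0.01],"jaw":0.085},{"linear":[0.0495,0.1095,-0.03],"delta_rot":[0,0,0.01],"jaw":0.085},{"linear":[0.0495,0.1095,-0.07],"delta_rot":[0,0,0.01],"jaw":0.085},{"linear":[0.0495,0.1095,-0.085],"delta_rot":[0,0,0.01],"jaw":0.085}]'

```text
time_s: 5.72
ee_pos: [0.5525, 0.117, 0.0914]
tool_rot: [0.0, 0.998, 0.061, -0.003]
ft_force: [-0.1, -0.2, -0.2]
width: 0.999
gripper_force: 0.0
```

Call:
jog_arm --steps '[{"linear":[0,0,0],"delta_rot":[0,0,0],"jaw":0.01},{"linear":[0,0,0],"delta_rot":[0,0,0],"jaw":0.01},{"linear":[0,0,0],"delta_rot":[0,0,0],"jaw":0.01},{"linear":[0,0,0],"delta_rot":[0,0,0],"jaw":0.01},{"linear":[0,0,0],"delta_rot":[0,0,0],"jaw":0.01}]'

```text
time_s: 6.35
ee_pos: [0.5562, 0.1174, 0.0961]
tool_rot: [-0.0, 0.998, 0.061, 0.002]
ft_force: [-0.1, 1.3, 6.5]
width: 0.244
gripper_force: 61.2
```

Call:
jog_arm --steps '[{"linear":[0,0,0.01],"delta_rot":[0,0,0],"jaw":0.01},{"linear":[0,0,0.02],"delta_rot":[0,0,0],"jaw":0.01},{"linear":[0,0,0.025],"delta_rot":[0,0,0],"jaw":0.01},{"linear":[0,0,0.025],"delta_rot":[0,0,0],"jaw":0.01},{"linear":[0,0,0.025],"delta_rot":[0,0,0],"jaw":0.01}]'

```text
time_s: 6.98
ee_pos: [0.5543, 0.1171, 0.1189]
tool_rot: [0.0, 0.998, 0.061, -0.0]
ft_force: [-0.7, 0.2, -5.5]
width: 0.242
gripper_force: 59.7
```

B2 is also full. I'll put it back and go to B3 at (0.589,0.245), yaw -3.6°.

Call:
jog_arm --steps '[{"linear":[0,0,-0.012],"delta_rot":[0,0,0],"jaw":0.01},{"linear":[0,0,-0.02],"delta_rot":[0,0,0],"jaw":0.01},{"linear":[0,0,-0.025],"delta_rot":[0,0,0],"jaw":0.01},{"linear":[0,0,-0.025],"delta_rot":[0,0,0],"jaw":0.085},{"linear":[0,0,-0.025],"delta_rot":[0,0,0],"jaw":0.085}]'

```text
time_s: 7.6
ee_pos: [0.5555, 0.1172, 0.0948]
tool_rot: [-0.0, 0.998, 0.061, 0.001]
ft_force: [0.0, 0.1, 0.6]
width: 0.665
gripper_force: 0.0
```

Call:
jog_arm --steps '[{"linear":[0,0,0],"delta_rot":[0,0,0],"jaw":0.085},{"linear":[0,0,0],"delta_rot":[0,0,0],"jaw":0.085},{"linear":[0,0,0.03],"delta_rot":[0,0,0],"jaw":0.085},{"linear":[0,0,0.075],"delta_rot":[0,0,0],"jaw":0.085},{"linear":[0.01,0.03,0.085],"delta_rot":[0,0,-0.05],"jaw":0.085}]'

```text
time_s: 8.22
ee_pos: [0.5669, 0.1465, 0.1832]
tool_rot: [-0.0, 0.999, 0.034, 0.003]
ft_force: [0.5, 0.8, 0.3]
width: 0.996
gripper_force: 0.0
```

Call:
jog_arm --steps '[{"linear":[0.0145,0.058,0],"delta_rot":[0,0,-0.1],"jaw":0.085},{"linear":[0.0245,0.098,0],"delta_rot":[0,0,-0.14],"jaw":0.085},{"linear":[0.0245,0.098,-0.03],"delta_rot":[0,0,-0.14],"jaw":0.085},{"linear":[0.0245,0.098,-0.07],"delta_rot":[0,0,-0.14],"jaw":0.085},{"linear":[0.0245,0.098,-0.085],"delta_rot":[0,0,-0.14],"jaw":0.085}]'

```text
time_s: 8.85
ee_pos: [0.5871, 0.2445, 0.0911]
tool_rot: [0.001, 0.999, -0.034, -0.002]
ft_force: [0.2, -0.4, 0.1]
width: 0.997
gripper_force: 0.0
```

Call:
jog_arm --steps '[{"linear":[0,0,0],"delta_rot":[0,0,0],"jaw":0.01},{"linear":[0,0,0],"delta_rot":[0,0,0],"jaw":0.01},{"linear":[0,0,0],"delta_rot":[0,0,0],"jaw":0.01},{"linear":[0,0,0],"delta_rot":[0,0,0],"jaw":0.01},{"linear":[0,0,0],"delta_rot":[0,0,0],"jaw":0.01}]'

```text
time_s: 9.48
ee_pos: [0.5906, 0.2458, 0.0963]
tool_rot: [-0.001, 0.999, -0.034, 0.002]
ft_force: [-0.8, 1.0, 5.5]
width: 0.246
gripper_force: 60.4
```

Call:
jog_arm --steps '[{"linear":[0,0,0.01],"delta_rot":[0,0,0],"jaw":0.01},{"linear":[0,0,0.02],"delta_rot":[0,0,0],"jaw":0.01},{"linear":[0,0,0.025],"delta_rot":[0,0,0],"jaw":0.01},{"linear":[0,0,0.025],"delta_rot":[0,0,0],"jaw":0.01},{"linear":[0,0,0.025],"delta_rot":[0,0,0],"jaw":0.01}]'

```text
time_s: 10.1
ee_pos: [0.5889, 0.245, 0.1189]
tool_rot: [0.0, 0.999, -0.034, -0.0]
ft_force: [0.2, 0.5, -3.6]
width: 0.243
gripper_force: 59.1
```

Call:
jog_arm --steps '[{"linear":[0,0,0.01],"delta_rot":[0,0,0],"jaw":0.01},{"linear":[0,0,0.015],"delta_rot":[0,0,0],"jaw":0.01},{"linear":[0,0,0.015],"delta_rot":[0,0,0],"jaw":0.01},{"linear":[0,0,0.015],"delta_rot":[0,0,0],"jaw":0.01},{"linear":[0,0,0.015],"delta_rot":[0,0,0],"jaw":0.01}]'

```text
time_s: 10.72
ee_pos: [0.5889, 0.245, 0.1339]
tool_rot: [0.0, 0.999, -0.034, -0.0]
ft_force: [0.6, 0.3, -2.8]
width: 0.243
gripper_force: 59.2
```

```bash
python3 - <<'E'
from h import *
for n in("top","side"):
    print(r.state()["ft_force"].round(2)); d=grab(n); cv2.imwrite(f"pics/{n}2.png",d["image"][...,::-1])
print(r.state()["ft_force"].round(2))
E
```

```text
[ 0.61  0.27 -2.84]
[-0.46 -0.82 -2.9 ]
[-0.73 -0.25 -2.96]
```

View pics/side2.png

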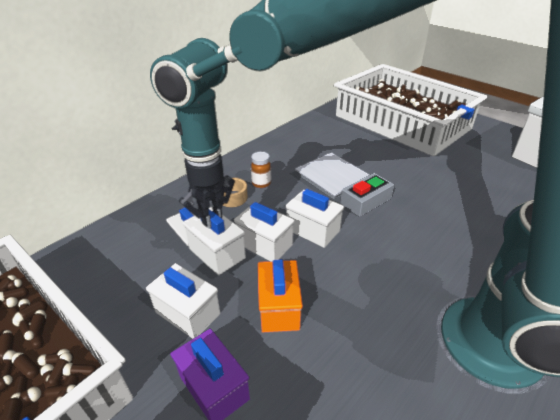

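In the side view B3's bar is held at about (215,220) and the box is clear of the table. It reads 2.9 N, so B3 is the short box. I'll carry it high to the platform at (0.6025,-0.240).

Call:
jog_arm --steps '[{"linear":[0,0,0.03],"delta_rot":[0,0,0],"jaw":0.01},{"linear":[0,0,0.07],"delta_rot":[0,0,0],"jaw":0.01},{"linear":[0,0,0.11],"delta_rot":[0,0,0],"jaw":0.01},{"linear":[0,-0.01,0.13],"delta_rot":[0,0,0],"jaw":0.01},{"linear":[0,-0.035,0.13],"delta_rot":[0,0,0],"jaw":0.01}]'

```text
time_s: 11.45
ee_pos: [0.5903, 0.2104, 0.2666]
tool_rot: [-0.001, 0.999, -0.033, 0.002]
ft_force: [-0.5, -0.4, -3.4]
width: 0.246
gripper_force: 59.3
```

Call:
jog_arm --steps '[{"linear":[0,-0.045,0],"delta_rot":[0,0,0],"jaw":0.01},{"linear":[0,-0.09,0],"delta_rot":[0,0,0],"jaw":0.01},{"linear":[0,-0.135,0],"delta_rot":[0,0,0],"jaw":0.01},{"linear":[0,-0.18,0],"delta_rot":[0,0,-0.01],"jaw":0.01},{"linear":[0,-0.225,0],"delta_rot":[0,0,-0.03],"jaw":0.01}]'

```text
time_s: 12.08
ee_pos: [0.5882, -0.0169, 0.2631]
tool_rot: [0.0, 0.999, -0.049, -0.001]
ft_force: [0.2, -0.1, -3.5]
width: 0.248
gripper_force: 59.3
```

Call:
jog_arm --steps '[{"linear":[0.003,-0.045,0],"delta_rot":[0,0,-0.02],"jaw":0.01},{"linear":[0.006,-0.09,0],"delta_rot":[0,0,-0.04],"jaw":0.01},{"linear":[0.009,-0.135,0],"delta_rot":[0,0,-0.06],"jaw":0.01},{"linear":[0.0135,-0.18,0],"delta_rot":[0,0,-0.06],"jaw":0.01},{"linear":[0.0135,-0.21,0],"delta_rot":[0,0,-0.06],"jaw":0.01}]'

```text
time_s: 12.7
ee_pos: [0.6016, -0.2274, 0.2628]
tool_rot: [0.0, 0.997, -0.08, -0.001]
ft_force: [-0.1, 0.8, -2.2]
width: 0.243
gripper_force: 59.4
```

Call:
jog_arm --steps '[{"linear":[0,-0.012,0],"delta_rot":[0,0,0],"jaw":0.01},{"linear":[0,-0.015,-0.02],"delta_rot":[0,0,0],"jaw":0.01},{"linear":[0,-0.015,-0.06],"delta_rot":[0,0,0],"jaw":0.01},{"linear":[0,-0.015,-0.1],"delta_rot":[0,0,0],"jaw":0.01},{"linear":[0,-0.015,-0.12],"delta_rot":[0,0,0],"jaw":0.01}]'

```text
time_s: 13.32
ee_pos: [0.6002, -0.2373, 0.1397]
tool_rot: [-0.001, 0.997, -0.078, -0.003]
ft_force: [0.4, 0.4, -2.4]
width: 0.243
gripper_force: 59.3
```

Lower slowly from here; contact is expected about 20 mm down.

Call:
jog_arm --steps '[{"linear":[0,0,-0.006],"delta_rot":[0,0,0],"jaw":0.01},{"linear":[0,0,-0.01],"delta_rot":[0,0,0],"jaw":0.01},{"linear":[0,0,-0.014],"delta_rot":[0,0,0],"jaw":0.01},{"linear":[0,0,-0.017],"delta_rot":[0,0,0],"jaw":0.01},{"linear":[0,0,-0.017],"delta_rot":[0,0,0],"jaw":0.01}]'

```text
time_s: 13.95
ee_pos: [0.6028, -0.24, 0.1276]
tool_rot: [0.0, 0.997, -0.079, 0.0]
ft_force: [-0.1, -0.3, -3.2]
width: 0.243
gripper_force: 59.3
```

```bash
python3 - <<'E'
from h import *
d=grab("side"); cv2.imwrite(f"pics/side3.png",cv2.resize(d["image"][100:300,200:450,::-1],None,fx=2.8,fy=2.8))
C=cloud(d); w=d["image"].min(-1)>110
print(r.state()["ee_pos"],r.state()["ft_force"])
E
```

```text
[ 0.60285105 -0.24001171  0.12763236] [-0.15212768 -0.0575851  -3.42129595]
```

View pics/side3.png

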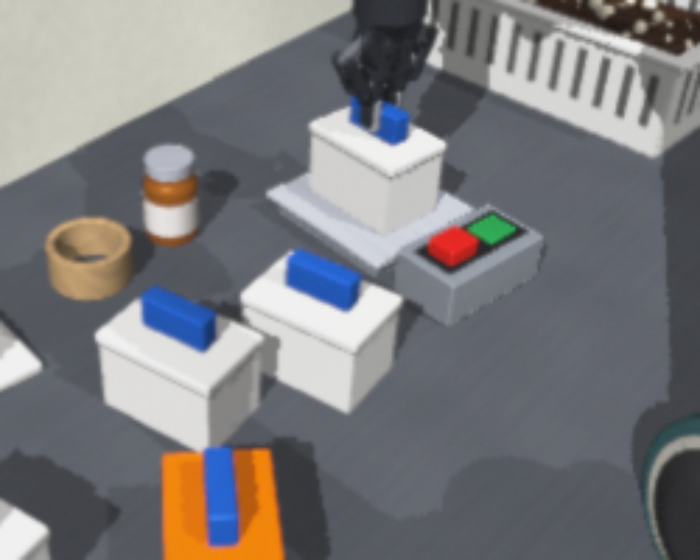

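In the crop, the box at about (375,165) hangs upright just above the platform, centred. I'll lower the last few millimetres.

Call:
jog_arm --steps '[{"linear":[0,0,-0.001],"delta_rot":[0,0,0],"jaw":0.01},{"linear":[0,0,-0.002],"delta_rot":[0,0,0],"jaw":0.01},{"linear":[0,0,-0.003],"delta_rot":[0,0,0],"jaw":0.01},{"linear":[0,0,-0.003],"delta_rot":[0,0,0],"jaw":0.01},{"linear":[0,0,-0.003],"delta_rot":[0,0,0],"jaw":0.01}]'

```text
time_s: 14.62
ee_pos: [0.6029, -0.24, 0.1263]
tool_rot: [0.0, 0.997, -0.079, 0.0]
ft_force: [-4.4, 2.1, 6.5]
width: 0.242
gripper_force: 60.7
```

Contact has been made (+6.5 N). Release and rise.

Call:
jog_arm --steps '[{"linear":[0,0,0.001],"delta_rot":[0,0,0],"jaw":0.01},{"linear":[0,0,0.001],"delta_rot":[0,0,0],"jaw":0.085},{"linear":[0,0,0.001],"delta_rot":[0,0,0],"jaw":0.085},{"linear":[0,0,0.001],"delta_rot":[0,0,0],"jaw":0.085},{"linear":[0,0,0.001],"delta_rot":[0,0,0],"jaw":0.085}]'

```text
time_s: 15.25
ee_pos: [0.6028, -0.2399, 0.1251]
tool_rot: [-0.0, 0.997, -0.079, -0.0]
ft_force: [0.4, 0.4, -0.6]
width: 0.993
gripper_force: 0.0
```

Call:
jog_arm --steps '[{"linear":[0,0,0.01],"delta_rot":[0,0,0],"jaw":0.085},{"linear":[0,0,0.04],"delta_rot":[0,0,0],"jaw":0.085},{"linear":[0,0,0.09],"delta_rot":[0,0,0],"jaw":0.085},{"linear":[0,0,0.1],"delta_rot":[0,0,0],"jaw":0.085},{"linear":[0,0,0.1],"delta_rot":[0,0,0],"jaw":0.085}]'

```text
time_s: 15.88
ee_pos: [0.6035, -0.2402, 0.227]
tool_rot: [0.001, 0.997, -0.079, 0.001]
ft_force: [-0.6, 0.2, -0.3]
width: 0.997
gripper_force: 0.0
```

```bash
python3 - <<'E'
from meas import *
print(r.state()["ee_pos"])
for n in("side","top"):
  d=grab(n)
  for k,m in masks(d["image"]).items():
    for b in blobs(d,m): print(n,k,b)
E
```

```text
[ 0.60346301 -0.24019518  0.22699913]
side blue ([467.0, 112.0], [0.4062, -0.7393], [28.0, 50.0], 173.0, 0.138)
side blue ([335.0, 142.0], [0.6019, -0.2362], [25.0, 70.0], 169.8, 0.151)
side blue ([315.0, 199.0], [0.492, -0.0084], [66.0, 26.0], 0.5, 0.121)
side blue ([263.0, 213.0], [0.5501, 0.1196], [68.0, 23.0], 7.0, 0.121)
side blue ([189.0, 218.0], [0.7481, 0.2106], [20.0, 73.0], 170.6, 0.045)
side blue ([279.0, 277.0], [0.3845, 0.2435], [19.0, 70.0], 136.4, 0.121)
side blue ([179.0, 282.0], [0.523, 0.3909], [70.0, 20.0], 7.6, 0.122)
side blue ([207.0, 359.0], [0.3496, 0.4613], [22.0, 70.0], 172.4, 0.121)
side red ([361.0, 188.0], [0.4612, -0.1848], [42.0, 33.0], 81.9, 0.073)
side green ([375.0, 181.0], [0.4535, -0.2446], [42.0, 38.0], 75.7, 0.062)
top blue ([215.0, 153.0], [0.7504, 0.2059], [21.0, 67.0], 171.8, 0.049)
top blue ([390.0, 193.0], [0.6022, -0.2381], [22.0, 69.0], 171.7, 0.154)
top blue ([244.0, 217.0], [0.5519, 0.116], [69.0, 18.0], 6.7, 0.124)
top blue ([135.0, 228.0], [0.5244, 0.3866], [66.0, 20.0], 8.9, 0.124)
top blue ([297.0, 240.0], [0.4931, -0.0106], [68.0, 20.0], 6.7, 0.124)
top blue ([3.0, 266.0], [0.4289, 0.7155], [11.0, 46.0], 179.7, 0.139)
top blue ([191.0, 285.0], [0.3862, 0.2395], [19.0, 66.0], 136.2, 0.124)
top blue ([102.0, 299.0], [0.351, 0.4584], [24.0, 68.0], 172.0, 0.124)
top red ([365.0, 254.0], [0.4653, -0.1875], [41.0, 34.0], 80.0, 0.076)
top green ([387.0, 258.0], [0.4549, -0.2456], [41.0, 33.0], 79.8, 0.065)
```

The box stands at (0.602,-0.237), and all other objects are where they started. Next I'll shut the fingers and go above the red key at (0.463,-0.187).

Call:
jog_arm --steps '[{"linear":[-0.05,0.019,0],"delta_rot":[0,0,0],"jaw":0.0},{"linear":[-0.1,0.038,0],"delta_rot":[0,0,0],"jaw":0.0},{"linear":[-0.1395,0.053,0],"delta_rot":[0,0,0],"jaw":0.0},{"linear":[-0.1395,0.053,0],"delta_rot":[0,0,0],"jaw":0.0},{"linear":[-0.1395,0.053,-0.03],"delta_rot":[0,0,0],"jaw":0.0}]'

```text
time_s: 16.6
ee_pos: [0.4649, -0.1877, 0.1965]
tool_rot: [0.001, 0.997, -0.079, 0.002]
ft_force: [0.3, 0.5, -0.9]
width: 0.002
gripper_force: 0.0
```

Call:
jog_arm --steps '[{"linear":[0,0,-0.04],"delta_rot":[0,0,0],"jaw":0.0},{"linear":[0,0,-0.08],"delta_rot":[0,0,0],"jaw":0.0},{"linear":[0,0,-0.105],"delta_rot":[0,0,0],"jaw":0.0},{"linear":[0,0,-0.112],"delta_rot":[0,0,0],"jaw":0.0},{"linear":[0,0,-0.112],"delta_rot":[0,0,0],"jaw":0.0}]'

```text
time_s: 17.23
ee_pos: [0.4633, -0.1869, 0.0827]
tool_rot: [-0.0, 0.997, -0.079, -0.001]
ft_force: [1.2, 0.4, 0.6]
width: 0.001
gripper_force: 0.0
```

Call:
jog_arm --steps '[{"linear":[0,0,-0.006],"delta_rot":[0,0,0],"jaw":0.0},{"linear":[0,0,-0.011],"delta_rot":[0,0,0],"jaw":0.0},{"linear":[0,0,-0.016],"delta_rot":[0,0,0],"jaw":0.0},{"linear":[0,0,-0.02],"delta_rot":[0,0,0],"jaw":0.0},{"linear":[0,0,-0.02],"delta_rot":[0,0,0],"jaw":0.0}]'

```text
time_s: 17.85
ee_pos: [0.4635, -0.187, 0.0633]
tool_rot: [0.0, 0.997, -0.079, 0.0]
ft_force: [1.6, -0.9, 1.5]
width: 0.001
gripper_force: 0.7
```

Call:
jog_arm --steps '[{"linear":[0,0,-0.001],"delta_rot":[0,0,0],"jaw":0.0},{"linear":[0,0,-0.002],"delta_rot":[0,0,0],"jaw":0.0},{"linear":[0,0,-0.003],"delta_rot":[0,0,0],"jaw":0.0},{"linear":[0,0,-0.003],"delta_rot":[0,0,0],"jaw":0.0},{"linear":[0,0,-0.003],"delta_rot":[0,0,0],"jaw":0.0}]'

```text
time_s: 18.48
ee_pos: [0.4636, -0.1871, 0.061]
tool_rot: [0.0, 0.997, -0.079, 0.0]
ft_force: [-0.8, -0.3, 7.3]
width: -0.003
gripper_force: 3.6
```

At the stop (7.3 N at z = 0.061). I'll raise the tool and check.

Call:
jog_arm --steps '[{"linear":[0,0,0.01],"delta_rot":[0,0,0],"jaw":0.0},{"linear":[0,0,0.06],"delta_rot":[0,0,0],"jaw":0.0},{"linear":[0,0,0.12],"delta_rot":[0,0,0],"jaw":0.0},{"linear":[0,0,0.15],"delta_rot":[0,0,0],"jaw":0.0},{"linear":[0,0,0.15],"delta_rot":[0,0,0],"jaw":0.0}]'

```text
time_s: 19.1
ee_pos: [0.4647, -0.1876, 0.2135]
tool_rot: [0.001, 0.997, -0.079, 0.003]
ft_force: [0.0, 1.1, -0.1]
width: -0.004
gripper_force: 0.0
```

```bash
python3 - <<'E'
from meas import *
print(r.state()["ee_pos"],r.state()["qvel"].round(3))
for n in("side","top"):
  d=grab(n)
  if n=="side": cv2.imwrite("pics/side4.png",cv2.resize(d["image"][100:300,200:450,::-1],None,fx=2.8,fy=2.8))
  for k,m in masks(d["image"]).items():
    for b in blobs(d,m): print(n,k,b)
E
```

```text
[ 0.46472714 -0.18755155  0.21347855] [-0.001  0.037  0.067  0.001 -0.021 -0.001]
side blue ([467.0, 112.0], [0.4071, -0.7427], [29.0, 50.0], 176.2, 0.138)
side blue ([335.0, 142.0], [0.6005, -0.2364], [23.0, 68.0], 171.7, 0.151)
side blue ([315.0, 199.0], [0.4916, -0.0083], [67.0, 23.0], 6.9, 0.121)
side blue ([263.0, 213.0], [0.5512, 0.1193], [70.0, 23.0], 5.4, 0.12)
side blue ([189.0, 218.0], [0.7497, 0.2099], [20.0, 73.0], 170.5, 0.045)
side blue ([279.0, 277.0], [0.3848, 0.2431], [19.0, 69.0], 136.2, 0.121)
side blue ([179.0, 282.0], [0.5228, 0.3905], [69.0, 20.0], 7.3, 0.122)
side blue ([207.0, 359.0], [0.3491, 0.4612], [21.0, 69.0], 171.8, 0.121)
side red ([361.0, 189.0], [0.4641, -0.1885], [50.0, 38.0], 86.8, 0.061)
side green ([375.0, 180.0], [0.4516, -0.2421], [40.0, 32.0], 78.7, 0.074)
top blue ([215.0, 153.0], [0.7507, 0.2064], [20.0, 68.0], 171.4, 0.05)
top blue ([390.0, 194.0], [0.6022, -0.2382], [21.0, 68.0], 170.5, 0.154)
top blue ([244.0, 217.0], [0.5513, 0.116], [68.0, 18.0], 6.8, 0.124)
top blue ([135.0, 228.0], [0.5243, 0.3872], [66.0, 19.0], 8.4, 0.124)
top blue ([297.0, 240.0], [0.4929, -0.0105], [67.0, 20.0], 7.0, 0.124)
top blue ([3.0, 266.0], [0.4286, 0.7164], [47.0, 8.0], 1.4, 0.139)
top blue ([191.0, 285.0], [0.3862, 0.2396], [19.0, 66.0], 136.2, 0.124)
top blue ([102.0, 299.0], [0.3511, 0.4585], [24.0, 68.0], 172.6, 0.124)
top red ([364.0, 255.0], [0.4642, -0.1868], [41.0, 35.0], 80.0, 0.065)
top green ([385.0, 257.0], [0.4556, -0.2379], [26.0, 32.0], 173.8, 0.077)
```

View pics/side4.png

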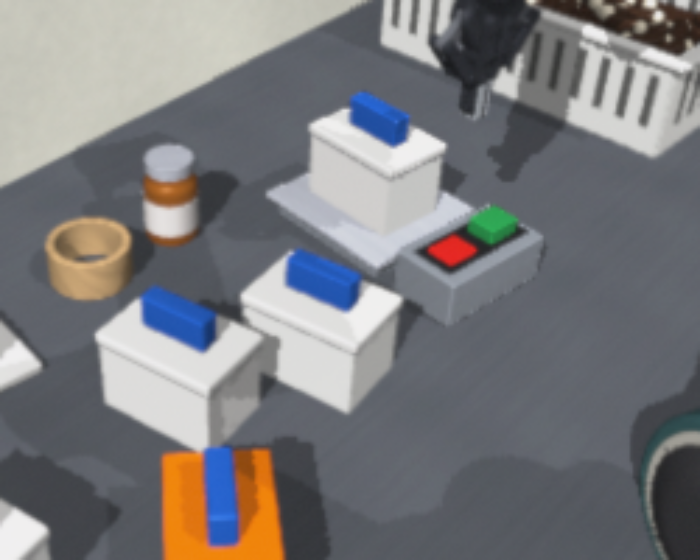

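The red key at (452,250) is down at 61 mm and the green key at (492,225) is up at 73 mm. The box at (375,165) is centred and upright, and the gripper is clear of everything.

```bash
python3 -c "
from plant import r
print(r.close_job())"
```

```text
the job is handed in; nothing more can be done
None
```

The short box (third from the right, about 2.9 N against 5.4–5.5 N for the two full boxes I lifted; the fourth was not lifted) stands upright on the middle of the platform, the red key is fully down and the green key is up, nothing else was disturbed, and the job is handed in at about 19 s of the 72 s allowed, with no verdict returned.

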